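# Load the fan test chamber, latch its lid and set the speed

## Robot

A 6-joint arm with a two-finger parallel gripper is mounted at the origin on the work surface. World frame = base frame: x ahead of the robot, y to its left, z up, the work surface at z = 0. Lengths are in m, angles in rad, forces in N, time in s.
With the tool pointing down it reaches from about 0.25 to 0.725 m from the base axis. Payload 4 kg.
Tool frame: the origin (TCP) lies midway between the tips of the shut fingers; the grasp point (between the pads) lies 19 mm behind it (bot.grip_depth is the distance from the TCP to the grasp point, in m); z points along the fingers, y is the line along which they close (so a half turn about z gives the same grasp; the last joint's range is limited). The gripper opens to 85 mm and grips with 20 to 120 N. Pads are 22 mm wide; open, the fingers measure 114 mm over their backs; the gripper's body (76 mm by 85 mm) begins 54 mm behind the grasp point. The pads swing forward as they close: fully open they stand 13 mm farther back than shut.
Start: joints at [1.258, 0.241, 0.005, 1.335, 0, 1.571], TCP at [0.154, 0.476, 0.231] pointing down, gripper open.
Joint ranges: [-2.72, 2.72], [-1.05, 1.87], [-1.09, 1.28], [-1.99, 2.15], [-1.42, 1.44], [-3.14, 3.14]. Speed limits (rad/s): [2.79, 2.79, 3.14, 3.14, 3.14, 3.14].

## Interface

Orientations are given as a unit quaternion [x, y, z, w].
In Python, from workcell import bot gives the robot as it stands.
- The arm moves only by the shell command python3 -m creep 'ROWS'. ROWS is JSON, one flat list of numbers, 5 for each row, row after row: the shift along the world's x, y, z in m, then the turn about the world's z in rad, then the finger opening in m, from 0 to 0.0854. In form: [x, y, z, twist, claw, x, y, z, twist, claw, ...]. A call has 1 to 10 rows; each row is the pose to reach, as a shift and turn from the pose commanded when the call began; what a row does not reach only later rows make up. A row lasts 1/12 s, in which the tool goes at most 41.7 mm and 7.16 degrees, less where a joint would pass 70% of its speed; a pose out of reach is approached as far as the arm can. A call with a gripper value outside its range is refused whole. The fingers move at their own pace and stop on an object; the grip force is fixed at half the most. Time passes only in rows, so rows that repeat a pose let the fingers close. It gives the time, the measured TCP pose, the force, the opening and the grip force at its end, in the units of the state.
- bot.get_obs(): the state, without advancing time (a new reading comes with each control period).
- bot.camera(name): name is "scene" or "top"; returns a dict with "pixels" (384x512x3 uint8, red, green, blue), "camera_matrix" (3x3 intrinsics, pixels), "extrinsics" (4x4, takes a point from world to camera coordinates). Camera axes: x right, y down, z forward; pixel columns grow to the right and rows downward; lengths in m; the calibration is good to about 2 mm. A picture is of the moment at which its call begins. There is no depth.
- bot.job_done(): hands the job in; it is judged then, once.
Trained networks look in the newest picture that a camera, given by its name, has taken for a name from the list of things; names that differ only in an ending like _2 or _b are one class to them, and where a whole thing is asked for, a point or a joint stands for the part that bears it (a point fixed in the world has none). Each returns a list of dicts, best first, with "score" (0 to 1); they miss things now and then, are a little off and sometimes report something else, mostly with a low value. They report only what shows in the picture. A call takes as long as a camera call. They do not tell look-alikes from the thing itself.
- bot.look_for(camera, thing): "centre" ([column, row] as shares, 0 to 1, of the picture: columns of its width, rows of its height, amid what is visible of it).
- bot.place_of(camera, thing): "centre" ([column, row] as shares, 0 to 1, of the picture: columns of its width, rows of its height: a listed point, or the origin of a listed thing).
The state is a dict: "clock": time; "joint_pos": joint angles; "joint_vel": joint speeds; "tau": joint torques, N m; "eef_pos": TCP position; "tool_rot": TCP orientation; "ft_force": force on the tool from outside, world axes, zero at the start; "ft_torque": the same for the moment, N m; "grip_width": finger opening in m; "grasp_force": force on a finger pad.
Only numpy, scipy, OpenCV 4.12 (cv2) and the standard library are available. Lean on these libraries where they do the work, as an engineer would, in place of code of your own. Each camera call takes 0.05 s, during which the arm holds its last target. There are 200 camera calls.

## Task

Take the twin-fan unit from the sloped stand and lay it gently, flat and right way up, on the floor of the grey test chamber, then swing the chamber's lid over and press it fully shut past its catch. Only once the lid is latched, move the controller's speed lever until it is in line with the white set pointer. Leave the pointer and the other things on the bench as they are.

Things in the scene. Friction and masses are not known exactly. Their poses are not given: they have to be found in the camera images.
- twin_fan: The loose twin-fan unit, 350 g: a black fan frame 60 x 120 x 38 mm high (two rotors on top) centred on an amber base plate 96 x 150 x 8 mm; 46 mm high in all. Origin: centre of the plate's underside; x across the 60 mm width, y along the length, z up out of the rotors. Same when turned half round about z. Starts on the sloped stand.
- stand: Fixed steel stand, its plate sloped 0.48 rad (27.5 deg) to face its -x side; plate 125 mm along the slope, 190 mm wide (y), middle 75 mm above the bench, lower edge 46 mm, upper 104 mm up. A lip 6 mm high along the lower (-x) edge stops the fan unit, whose long side lies along it. Origin: centre of its foot on the bench; z up.
- chamber: Fixed grey open-topped test chamber, outside 190 (x) x 220 (y) x 75 mm high, walls 6 mm, floor 6 mm thick (inside 178 x 208 mm, 69 mm deep). Origin: centre of its underside on the bench; z up. The lid is hinged along its -y top edge; a spring roller catch stands out 40 mm from the outside of its +y wall, below the rim.
- chamber_floor (a point): Centre of the chamber's inner floor (its upper face, 6 mm above the bench); axes as the chamber's.
- lid (a joint): Angle of the lid, rad: 0 fully shut, about 1.57 standing upright, 1.95 its stop. A stiff hinge keeps it where it is left. Over about the last 0.1 rad the catch resists (about 10 N at the free edge), then snaps it to 0.
- lid_hinge (a point): On the lid's hinge axis, middle of its width, 79 mm above the bench; x along the axis, y from hinge to free edge, z out of the outer face (up when shut). The lid is an aluminium plate 190 (x) x 222 (y) x 8 mm, mid-plane through the axis, plus a black lip 100 x 18 x 8 mm on the free edge (ends at y = 240 mm). At y = 226 mm a steel nose reaches 32 mm below the mid-plane, outside the wall.
- lid_press (a point): On the lid's outer face, middle of its width, 200 mm from the hinge axis, by the free edge: a good place to push; axes as lid_hinge.
- controller: Fixed grey controller box 120 (x) x 130 (y) x 70 mm high. Origin: centre of its underside on the bench; z up. A half disc scale of 48 mm radius stands on its top at y = +34 to +38 mm.
- lever (a joint): Angle of the speed lever, rad: 0 leans 0.6 rad (34 deg) towards the controller's -x, 0.6 is upright, 1.2 leans 0.6 rad towards +x. It stays where it is left (about 1.5 N at the knob).
- lever_pivot (a point): On the lever's hinge axis (the axis is the y axis), 70 mm above the bench, middle of the controller; z along the lever towards its knob. The lever is a steel rod 10 mm thick, 110 mm from axis to ball centre.
- lever_knob (a point): Centre of the lever's black ball knob, 32 mm in diameter, 110 mm from the axis; z along the lever.
- pointer (a joint): Angle of the white set pointer, on the same axis and scale as the lever: the lever is in line with it when both joints read the same. Not to be moved.
- pointer_tip (a point): End of the white set pointer, a flat bar 7 mm wide, 65 mm long from the axis, 42 mm to the +y side of the lever; z along the pointer.
- single_fan: Bystander: a single square black fan 60 x 60 x 25 mm on a round amber plate 110 mm across and 8 mm thick. Origin: centre of the underside.
- flanges: Bystander: two stacked black round flanges, 104 mm across, 46 mm high. Origin: centre of the underside.
- carton: Bystander: small open cardboard carton 110 x 90 x 60 mm high. Origin: centre of the underside.
- screwdriver: Bystander: screwdriver 180 mm long lying along its x axis on the bench. Origin: below its middle.
Mind the look-alikes: they are no part of the job. Leave any purple or red look-alike of the controller alone.

How it is judged:
By the outcome, as a careful person would: the job done as asked, in the order asked, and still so for the second after the job is handed in, with the robot touching nothing.
It also fails if it takes over 69 s, if anything falls off the work surface, if the arm or the gripper's body presses on something with over 40 N, if the wrist force passes 120 N, or if a joint passes its speed limit or range.

## Working session

There is one attempt and no reset: what is moved stays moved. The work goes in short steps, Python scripts to look and compute and a shell command to move; the robot and the scene stay as the last step left them, time stands still between calls to the robot, and variables do not carry over. Pictures are saved under pics/ and viewed, at most 10 in all, crops included, and the job is handed in when it is done.

```bash
mkdir -p pics; cat > h.py <<'E'
import numpy as np, cv2
from workcell import bot
def shot(n,save=None):
    c=bot.camera(n)
    if save: cv2.imwrite('pics/'+save,c['pixels'][:,:,::-1])
    return c
def ray(c,uv):  # uv shares
    K=np.array(c['camera_matrix']);E=np.array(c['extrinsics'])
    d=np.linalg.inv(K)@[uv[0]*512,uv[1]*384,1]; R=E[:3,:3]
    return -R.T@E[:3,3], R.T@d
def onz(c,uv,z):
    o,d=ray(c,uv); return o+d*(z-o[2])/d[2]
def proj(c,p):
    E=np.array(c['extrinsics']);q=np.array(c['camera_matrix'])@(E[:3,:3]@p+E[:3,3]);return q[:2]/q[2]
def tri(c1,u1,c2,u2):
    o1,d1=ray(c1,u1);o2,d2=ray(c2,u2)
    A=np.c_[d1,-d2];s=np.linalg.lstsq(A,o2-o1,rcond=None)[0]
    a=o1+d1*s[0];b=o2+d2*s[1];return (a+b)/2,np.linalg.norm(a-b)
E
python3 - <<'E'
from h import *
np.set_printoptions(precision=3,suppress=True)
C={n:shot(n,n+'0.png') for n in('scene','top')}
for n in C: print(n,ray(C[n],(.5,.5)))
for t in ['twin_fan','stand','chamber','chamber_floor','lid_hinge','lid_press','controller','lever_pivot','lever_knob','pointer_tip']:
    r={n:bot.place_of(n,t)[:3] for n in C}
    for n in r: print(t,n,[(np.round(np.array(x['centre'])*[512,384],1),round(x['score'],2)) for x in r[n]])
    if r['scene'] and r['top']:
        print('   tri',*tri(C['scene'],r['scene'][0]['centre'],C['top'],r['top'][0]['centre']))
print(bot.get_obs())
E
```

```text
scene (array([ 1.275, -0.523,  0.999]), array([-0.592,  0.379, -0.712]))
top (array([ 0.402, -0.057,  1.323]), array([ 0.125,  0.012, -0.992]))
twin_fan scene [(array([332.3, 139.6]), 0.86)]
twin_fan top [(array([383.3, 222.5]), 0.72), (array([119.8, 224.7]), 0.59)]
   tri [ 0.622 -0.147  0.49 ] 0.4332470957711635
stand scene [(array([319.2, 256.7]), 0.63), (array([331.9, 161.4]), 0.56)]
stand top [(array([128. , 226.4]), 0.78), (array([300.1, 200. ]), 0.62), (array([240.4, 258. ]), 0.41)]
   tri [ 0.453  0.477 -0.708] 0.15909992549735227
chamber scene [(array([225.6, 214.8]), 0.74), (array([256.8, 221.1]), 0.61)]
chamber top [(array([262.2, 197.7]), 0.88)]
   tri [ 0.528 -0.105  0.043] 0.09768926738005429
chamber_floor scene [(array([257.2, 217.1]), 0.66)]
chamber_floor top [(array([262.9, 196.1]), 0.83)]
   tri [ 0.556 -0.061  0.016] 0.0022152914435438283
lid_hinge scene [(array([223.6, 214.1]), 0.8), (array([332.1, 159.9]), 0.7)]
lid_hinge top [(array([301.2, 200.3]), 0.75)]
   tri [ 0.538 -0.17   0.084] 0.0005223981671775559
lid_press scene [(array([217.9, 167.1]), 0.58)]
lid_pre
[... 927 characters left out ...]
([163. , 273.3]), 0.57), (array([257.5, 218.6]), 0.5), (array([159.3, 222. ]), 0.43)]
pointer_tip top [(array([357.1, 316.3]), 0.58), (array([395.3, 157.5]), 0.56), (array([376.7, 217.7]), 0.5)]
   tri [ 0.174 -0.394 -0.497] 0.12998709011930876
{'clock': 1.1, 'joint_pos': array([1.258, 0.241, 0.005, 1.335, 0.   , 1.571]), 'joint_vel': array([ 0.   ,  0.001, -0.   , -0.   ,  0.001, -0.   ]), 'tau': array([  0.001, -37.222,  25.269,   0.001,   0.   ,  -0.   ]), 'eef_pos': array([0.154, 0.476, 0.231]), 'tool_rot': array([ 0.156,  0.988, -0.   , -0.   ]), 'ft_force': array([-0.898,  0.333,  0.758]), 'ft_torque': array([0.044, 0.033, 0.018]), 'grasp_force': 0.0, 'grip_width': 0.08510927073808683}
```

View pics/scene0.png

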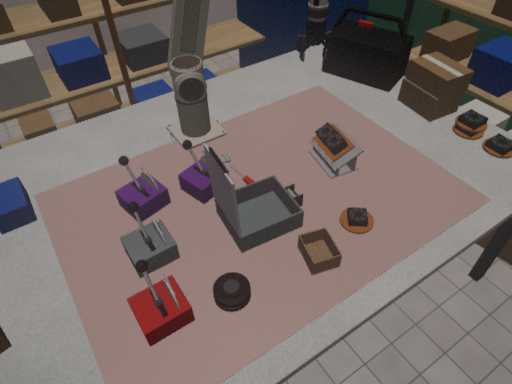

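View pics/top0.png

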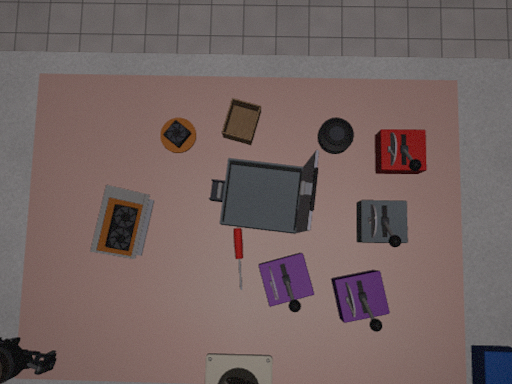

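The grey controller is at scene (150,245) and top (383,222). The fan on its stand is at scene (333,140) and top (122,227). The chamber is at top (262,196), with its lid standing open past upright. The purple and red look-alikes are at top (285,280), (360,297) and (400,150).

```bash
python3 - <<'E'
from h import *
from scipy.optimize import least_squares
np.set_printoptions(precision=3,suppress=True)
C={n:shot(n) for n in('scene','top')}
for t,g in [('lever_pivot',0),('lever_knob',0),('pointer_tip',0),('controller',0)]:
    for n in C: print(t,n,[(np.round(np.array(x['centre'])*[512,384],1).tolist(),round(x['score'],2)) for x in bot.place_of(n,t)])
box={'scene':(305,115,375,180),'top':(85,180,160,265)}
Q={}
for n,(a,b,c,d) in box.items():
    im=C[n]['pixels'][b:d,a:c]; hsv=cv2.cvtColor(im,cv2.COLOR_RGB2HSV)
    m=((hsv[...,0]<22)&(hsv[...,1]>150)&(hsv[...,2]>60)).astype(np.uint8)
    m=cv2.morphologyEx(m,cv2.MORPH_CLOSE,np.ones((3,3)))
    k=max(cv2.findContours(m,0,1)[0],key=cv2.contourArea)
    h=cv2.convexHull(k)
    e=cv2.approxPolyN(h,4,ensure_convex=True)[0] if hasattr(cv2,'approxPolyN') else h
    Q[n]=e.reshape(-1,2)+[a,b]+0.5; print(n,Q[n].tolist(),cv2.contourArea(k))
def im(n,a,b,s,w,h):
    return cv2.resize(C[n]['pixels'][b:b+h//s,a:a+w//s,::-1],(w,h),interpolation=cv2.INTER_CUBIC)
t=np.hstack([im('scene',105,195,5,400,400),im('top',350,190,5,400,400)])
b=np.hstack([im('scene',300,115,4,400,200)[:200],im('top',80,180,2,400,200)])
cv2.imwrite('pics/c1.png',np.vstack([t,b]))
E
```

```text
lever_pivot scene [([139.7, 191.8], 0.62), ([147.6, 238.5], 0.61), ([156.4, 302.1], 0.61), ([202.3, 168.7], 0.52)]
lever_pivot top [([363.4, 298.6], 0.71), ([404.0, 148.8], 0.69), ([376.4, 216.5], 0.53), ([386.8, 220.8], 0.47), ([285.1, 279.1], 0.46)]
lever_knob scene [([138.6, 262.8], 0.82), ([190.3, 143.0], 0.53), ([151.1, 252.9], 0.49), ([123.0, 162.0], 0.44)]
lever_knob top [([372.9, 324.8], 0.73), ([414.8, 164.6], 0.69), ([393.5, 241.8], 0.48), ([296.0, 304.1], 0.45)]
pointer_tip scene [([166.9, 273.9], 0.48), ([158.7, 221.6], 0.38)]
pointer_tip top [([275.3, 299.3], 0.62), ([377.8, 217.9], 0.45), ([352.5, 318.8], 0.45), ([397.8, 159.1], 0.45)]
controller scene [([145.4, 203.9], 0.92), ([206.5, 187.9], 0.87), ([153.3, 252.5], 0.65)]
controller top [([358.1, 293.1], 0.91), ([286.5, 279.7], 0.91), ([313.5, 191.5], 0.74), ([395.4, 154.4], 0.69), ([380.6, 221.8], 0.68), ([263.2, 193.7], 0.47)]
scene [[353.5, 146.5], [333.5, 160.5], [313.5, 137.5], [344.5, 136.5]] 88.5
top [[142.5, 205.5], [130.5, 255.5], [96.5, 250.5], [109.5, 197.5]] 1715.0
```

View pics/c1.png

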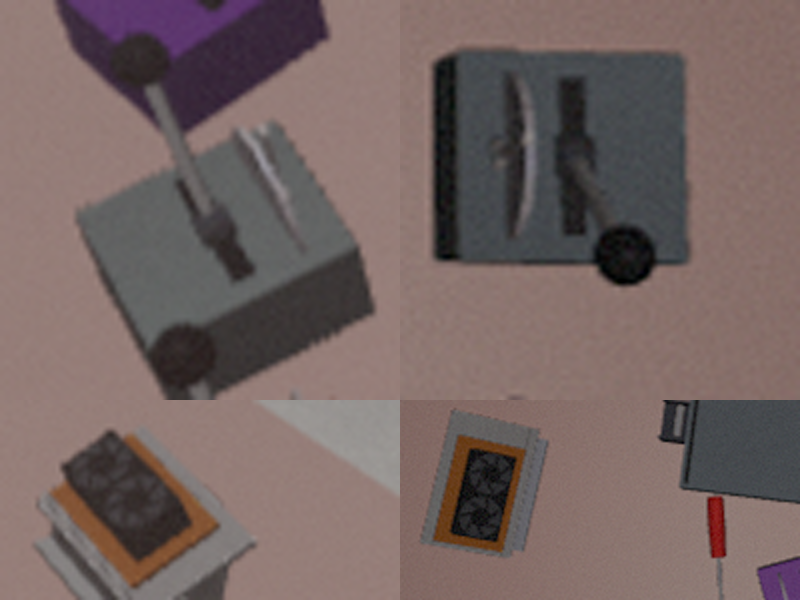

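```bash
cat > m.py <<'E'
from h import *
from scipy.optimize import least_squares
np.set_printoptions(precision=3,suppress=True)
import itertools
def fit(C,obs,f,x0,corners_any=False):
    def r(x):
        P=f(x); return np.concatenate([proj(C[n],P[i])-uv for n,i,uv in obs])
    s=least_squares(r,x0,loss='soft_l1'); return s.x,np.abs(s.fun).reshape(-1,2)
def Rz(a): return np.array([[np.cos(a),-np.sin(a),0],[np.sin(a),np.cos(a),0],[0,0,1]])
def Ry(a): return np.array([[np.cos(a),0,np.sin(a)],[0,1,0],[-np.sin(a),0,np.cos(a)]])
def Rx(a): return np.array([[1,0,0],[0,np.cos(a),-np.sin(a)],[0,np.sin(a),np.cos(a)]])
E
python3 - <<'E'
from m import *
C={n:shot(n) for n in('scene','top')}
# fan plate top corners: order (-x,+y),(+x,+y),(+x,-y),(-x,-y)
L=np.array([[-.048,.075,.008],[.048,.075,.008],[.048,-.075,.008],[-.048,-.075,.008]])
fan=lambda x:(Rz(x[3])@Ry(-.48)@L.T).T+x[:3]
obs=[('top',0,(96.5,250)),('top',1,(109,197.5)),('top',2,(143,203)),('top',3,(131.5,256)),
 ('scene',0,(312,137.5)),('scene',3,(333.2,161.2)),('scene',2,(354.5,146.3))]
x,r=fit(C,obs,fan,[.45,.33,.07,-.2]);print('fan',x);print(r.max(1))
L2=np.array([[-.06,.065,.07],[.06,.065,.07],[.06,-.065,.07],[-.06,-.065,.07]])
ctl=lambda x:(Rz(x[2])@L2.T).T+[x[0],x[1],0]
obs=[('top',0,(362.4,242.4)),('top',1,(362,200)),('top',2,(407,200.4)),('top',3,(407.6,242.4)),
 ('scene',3,(120.6,237.6)),('scene',0,(160.6,219.4)),('scene',1,(176.6,244)),('scene',2,(136.4,265))]
x,r=fit(C,obs,ctl,[.52,-.39,0]);print('ctl',x);print(r.max(1))
def lev(q,y,l): return Rz(x[2])@np.array([l*np.sin(q-.6),y,.07+l*np.cos(q-.6)])+[x[0],x[1],0]
for q in (0,.1,.2,.3,.4): print('knob',q,proj(C['top'],lev(q,0,.11)),proj(C['scene'],lev(q,0,.11)))
for q in np.arange(0.2,1.1,.1): print('tip',round(q,1),proj(C['top'],lev(q,.042,.065)),proj(C['scene'],lev(q,.042,.065)),'base',proj(C['scene'],lev(q,.042,.02)))
# chamber rim corners via network + hinge
print(proj(C['scene'],np.array([.556,-.061,.006])))
for n,i in(('scene',(200,130,4,400,480)),('top',(200,130,4,400,480))):
    pass
def im(n,a,b,s,w,h):return cv2.resize(C[n]['pixels'][b:b+h//s,a:a+w//s,::-1],(w,h),interpolation=cv2.INTER_CUBIC)
cv2.imwrite('pics/c2.png',np.vstack([np.hstack([im('scene',205,145,4,400,400),im('top',205,145,3,400,400)[:400]]),np.hstack([im('scene',145,212,10,400,200),im('top',362,205,10,400,200)])]))
E
```

```text
fan [0.468 0.351 0.054 0.153]
[ 9.344 20.665  2.035 22.006 26.316 20.725 22.941]
ctl [ 0.487 -0.404  0.011]
[1.654 1.845 0.851 0.352 2.678 2.189 0.944 3.005]
knob 0 [393.688 242.347] [131.153 206.883]
knob 0.1 [394.271 238.687] [131.918 207.507]
knob 0.2 [394.741 234.803] [132.848 208.485]
knob 0.3 [395.092 230.743] [133.936 209.815]
knob 0.4 [395.317 226.558] [135.175 211.489]
tip 0.2 [374.202 228.493] [152.187 215.569] base [157.441 228.472]
tip 0.3 [374.376 226.176] [152.895 216.359] base [157.662 228.728]
tip 0.4 [374.488 223.795] [153.68 217.34] base [157.904 229.038]
tip 0.5 [374.539 221.375] [154.533 218.501] base [158.165 229.401]
tip 0.6 [374.528 218.947] [155.446 219.833] base [158.442 229.811]
tip 0.7 [374.454 216.536] [156.411 221.323] base [158.733 230.265]
tip 0.8 [374.32  214.173] [157.415 222.954] base [159.034 230.759]
tip 0.9 [374.126 211.883] [158.449 224.711] base [159.343 231.286]
tip 1.0 [373.875 209.692] [159.5   226.572] base [159.656 231.843]
[256.967 219.329]
```

View pics/c2.png

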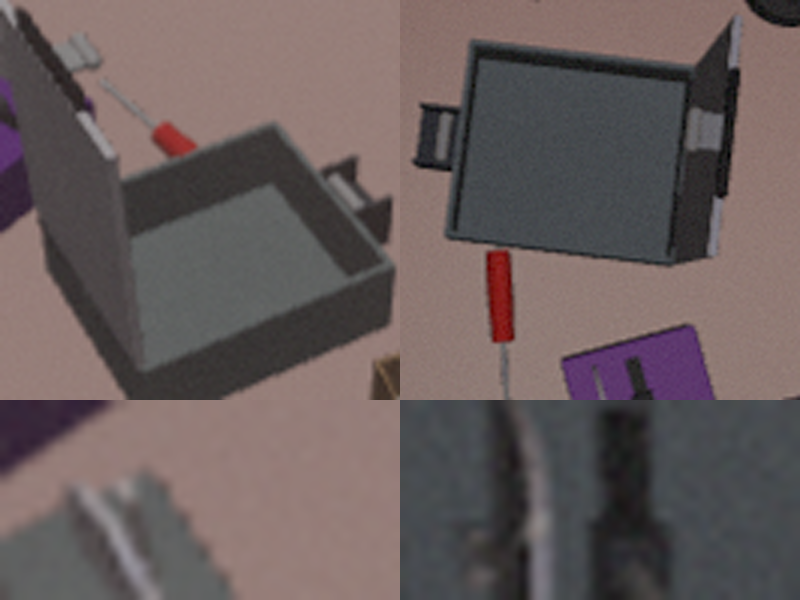

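The zoomed crops show the stand is turned about 90°. Its low, lipped side faces world -y and its long side runs along world x. The pointer tip is near scene (157.5,221) and top (375.5,217).

```bash
python3 - <<'E'
from m import *
C={n:shot(n) for n in('scene','top')}
L=np.array([[-.048,.075,.008],[-.048+.096,.075,.008],[.048,-.075,.008],[-.048,-.075,.008]])
fan=lambda x:(Rz(x[3])@Ry(-.48)@L.T).T+x[:3]
obs=[('top',1,(96.5,250)),('top',2,(109,197.5)),('top',3,(143,203)),('top',0,(131.5,256)),
 ('scene',0,(312,137.5)),('scene',3,(333.2,161.2)),('scene',2,(354.5,146.3))]
x,r=fit(C,obs,fan,[.45,.33,.07,1.35]);print('fan',x);print(r.max(1))
R=Rz(x[3])@Ry(-.48)
for nm,u,n in(('lowtop',-.03,.046),('hitop',.03,.046),('hibot',.03,.008),('platehi',.048,.008)): print(nm,x[:3]+R@[u,0,n])
L2=np.array([[.095,.11,.075],[-.095,.11,.075],[.095,-.11,.075]])
ch=lambda x:(Rz(x[2])@L2.T).T+[x[0],x[1],0]
obs=[('top',0,(229,158.3)),('top',1,(221.6,224.3)),('scene',1,(273.7,176)),('scene',0,(303.2,212)),('scene',2,(240,237.5)),]
x,r=fit(C,obs,ch,[.556,-.06,-.1]);print('ch',x);print(r.max(1))
E
```

```text
fan [0.454 0.343 0.074 1.411]
[0.249 0.992 0.663 0.791 1.328 1.47  0.819]
lowtop [0.446 0.295 0.101]
hitop [0.454 0.348 0.129]
hibot [0.457 0.365 0.095]
platehi [0.46  0.381 0.104]
ch [ 0.554 -0.061 -0.08 ]
[1.139 1.187 2.617 1.029 1.644]
```

```bash
python3 -m creep '[0.3,-0.147,-0.02,0.154,0.085, 0.3,-0.147,-0.02,0.154,0.085, 0.3,-0.147,-0.02,0.154,0.085, 0.3,-0.147,-0.02,0.154,0.085, 0.3,-0.147,-0.02,0.154,0.085, 0.3,-0.147,-0.02,0.154,0.085, 0.3,-0.147,-0.02,0.154,0.085, 0.3,-0.147,-0.02,0.154,0.085, 0.3,-0.147,-0.02,0.154,0.085, 0.3,-0.147,-0.02,0.154,0.085]'
```

```text
clock: 2.63
eef_pos: [0.456, 0.327, 0.2105]
tool_rot: [0.082, 0.997, -0.0, -0.0]
ft_force: [0.2, 0.1, -0.6]
grip_width: 0.0851
grasp_force: 0.0
```

```bash
python3 -m creep '[-0.004,0.002,-0.04,0,0.0854, -0.004,0.002,-0.08,0,0.0854, -0.004,0.002,-0.1,0,0.0854, -0.004,0.002,-0.104,0,0.0854, -0.004,0.002,-0.108,0,0.0854, -0.004,0.002,-0.111,0,0.0854, -0.004,0.002,-0.111,0,0.0854]'
python3 - <<'E'
from m import *
C={n:shot(n) for n in('scene','top')}
def im(n,a,b,s,w,h):return cv2.resize(C[n]['pixels'][b:b+h//s,a:a+w//s,::-1],(w,h),interpolation=cv2.INTER_CUBIC)
cv2.imwrite('pics/g1.png',np.hstack([im('scene',295,90,5,400,480),im('top',75,170,4,400,480)]))
print(bot.get_obs()['eef_pos'],bot.get_obs()['ft_force'])
E
```

```text
clock: 3.22
eef_pos: [0.4503, 0.3319, 0.1017]
tool_rot: [0.079, 0.997, 0.001, 0.001]
ft_force: [-0.1, 0.8, -0.0]
grip_width: 0.0851
grasp_force: 0.0
[0.451 0.332 0.102] [-0.031 -0.328  0.368]
```

View pics/g1.png

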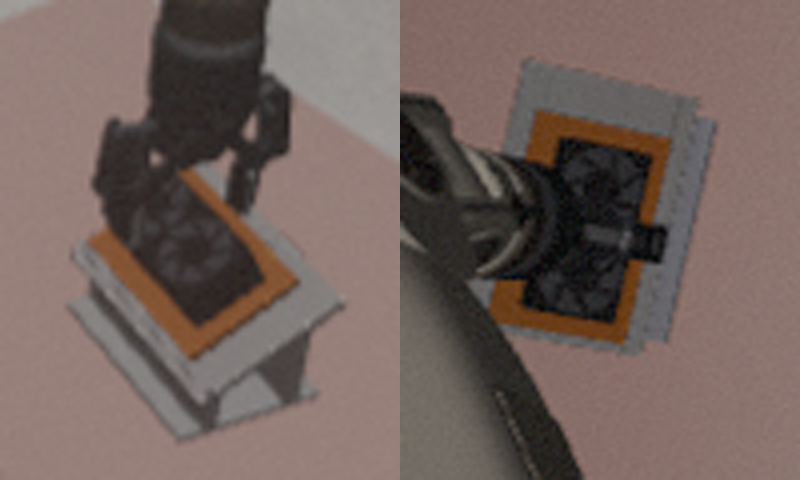

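The gripper straddles the fan frame. The near finger sits just outside its low side and mid-length, at about top (241,230), and nothing is touching yet.

```bash
python3 -m creep '[0,-0.002,-0.002,0,0.0854, 0,-0.002,-0.004,0,0.0854, 0,-0.002,-0.006,0,0.0854, 0,-0.002,-0.006,0,0.0854]'; python3 -m creep '[0,0,-0.002,0,0.0854, 0,0,-0.003,0,0.0854, 0,0,-0.003,0,0.0854]'
```

```text
clock: 3.65
eef_pos: [0.4497, 0.3285, 0.094]
tool_rot: [0.079, 0.997, -0.0, -0.0]
ft_force: [-0.4, -0.8, 0.9]
grip_width: 0.0852
grasp_force: 0.0
clock: 3.9
eef_pos: [0.4497, 0.3285, 0.0909]
tool_rot: [0.079, 0.997, -0.0, -0.0]
ft_force: [-1.5, 0.4, 0.3]
grip_width: 0.0855
grasp_force: 0.0
```

```bash
python3 -m creep '[0,0,-0.0015,0,0.0854, 0,0,-0.003,0,0.0854, 0,0,-0.003,0,0.0854]'; python3 -m creep '[0,0,-0.0015,0,0.0854, 0,0,-0.002,0,0.0854, 0,0,-0.002,0,0.0854]'
```

```text
clock: 4.15
eef_pos: [0.4499, 0.3287, 0.0881]
tool_rot: [0.079, 0.997, -0.0, -0.0]
ft_force: [-0.1, 0.7, 0.1]
grip_width: 0.0857
grasp_force: 0.1
clock: 4.4
eef_pos: [0.45, 0.3289, 0.0876]
tool_rot: [0.079, 0.997, 0.0, 0.0]
ft_force: [-2.0, -2.4, 7.5]
grip_width: 0.0856
grasp_force: 3.7
```

```bash
python3 -m creep '[0,0,0.001,0,0.078, 0,0,0.001,0,0.074, 0,0,0.001,0,0.07, 0,0,0.001,0,0.066]'; python3 -m creep '[0,0,0,0,0.062, 0,0,0,0,0.05, 0,0,0,0,0.03, 0,0,0,0,0]'
```

```text
clock: 4.73
eef_pos: [0.4516, 0.3315, 0.091]
tool_rot: [0.079, 0.997, 0.004, 0.002]
ft_force: [-3.5, 1.7, 13.7]
grip_width: 0.0668
grasp_force: 40.0
clock: 5.07
eef_pos: [0.4516, 0.3315, 0.0913]
tool_rot: [0.079, 0.997, 0.004, 0.002]
ft_force: [-3.2, 1.3, 16.5]
grip_width: 0.0658
grasp_force: 60.0
```

```bash
python3 -m creep '[0,0,0.004,0,0, 0,0,0.01,0,0, 0,0,0.02,0,0, 0,0,0.035,0,0, 0,0,0.05,0,0, 0,0,0.065,0,0, 0,0,0.065,0,0]'
python3 - <<'E'
from m import *
C={n:shot(n) for n in('scene','top')}
def im(n,a,b,s,w,h):return cv2.resize(C[n]['pixels'][b:b+h//s,a:a+w//s,::-1],(w,h),interpolation=cv2.INTER_CUBIC)
cv2.imwrite('pics/g2.png',np.hstack([im('scene',295,70,5,400,480),im('top',75,170,4,400,480)]))
E
```

```text
clock: 5.65
eef_pos: [0.4509, 0.329, 0.1549]
tool_rot: [0.079, 0.997, 0.001, 0.001]
ft_force: [0.9, 0.7, -3.6]
grip_width: 0.0651
grasp_force: 62.7
```

View pics/g2.png

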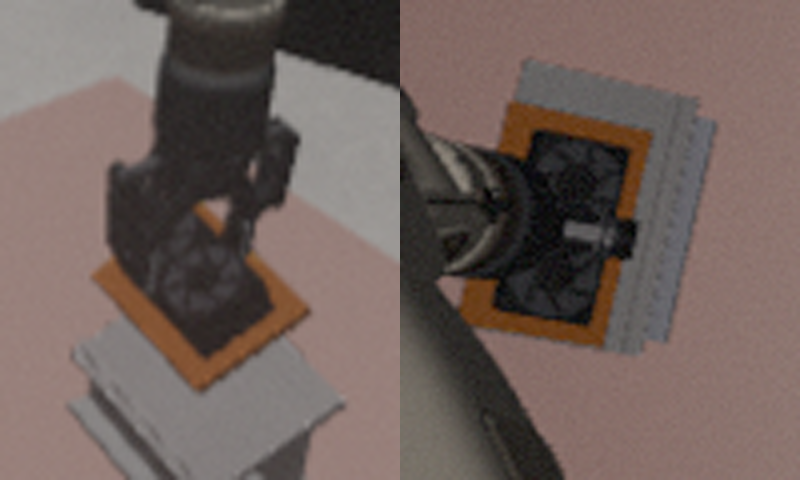

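The fan unit is lifted clear of the stand. It is still tilted in the grip but turning towards level.

```bash
python3 -m creep '[0,0,0.02,0,0, 0.006,-0.02,0.04,0.01,0, 0.013,-0.05,0.05,0.02,0, 0.02,-0.08,0.05,0.03,0, 0.028,-0.11,0.05,0.04,0, 0.036,-0.14,0.05,0.05,0, 0.044,-0.17,0.05,0.06,0, 0.052,-0.2,0.05,0.07,0, 0.059,-0.23,0.05,0.07,0, 0.067,-0.26,0.05,0.07,0]'
python3 -m creep '[0.008,-0.03,0,0,0, 0.015,-0.06,0,0,0, 0.023,-0.09,0,0,0, 0.031,-0.12,0,0,0, 0.035,-0.137,0,0,0, 0.035,-0.137,0,0,0]'
python3 - <<'E'
from m import *
C={n:shot(n) for n in('scene','top')}
def im(n,a,b,s,w,h):return cv2.resize(C[n]['pixels'][b:b+h//s,a:a+w//s,::-1],(w,h),interpolation=cv2.INTER_CUBIC)
cv2.imwrite('pics/g3.png',np.hstack([im('scene',200,100,4,400,480),im('top',200,120,4,400,480)]))
E
```

```text
clock: 6.58
eef_pos: [0.5155, 0.0669, 0.2003]
tool_rot: [0.044, 0.999, -0.001, -0.002]
ft_force: [0.5, -0.2, -4.6]
grip_width: 0.0657
grasp_force: 63.8
clock: 7.08
eef_pos: [0.5513, -0.0723, 0.2]
tool_rot: [0.047, 0.999, -0.001, -0.002]
ft_force: [0.9, 0.1, -4.4]
grip_width: 0.0653
grasp_force: 63.9
```

View pics/g3.png

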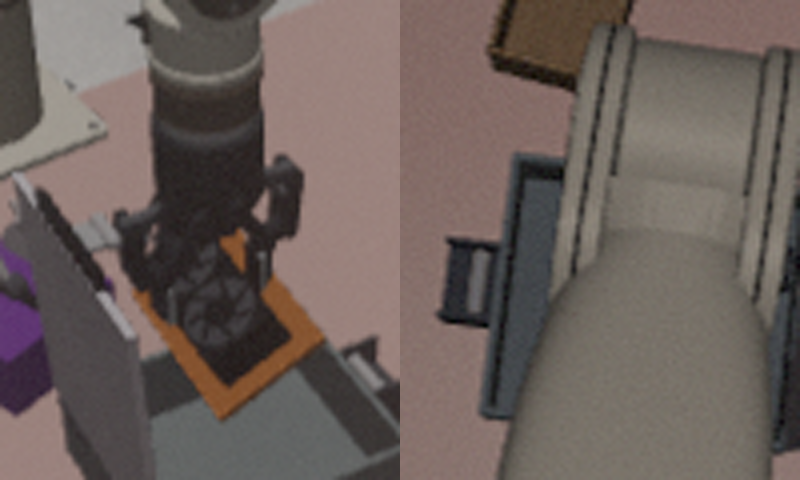

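```bash
python3 - <<'E'
from m import *
C={n:shot(n) for n in('scene','top')}
L=np.array([[-.048,.075,.008],[.048,.075,.008],[.048,-.075,.008],[-.048,-.075,.008]])
fan=lambda x:(Rz(1.485)@Ry(-x[3])@L.T).T+x[:3]
obs=[('scene',3,(255.5,203.7)),('scene',2,(281.2,184.5)),('scene',0,(233.7,172.5))]
x,r=fit(C,obs,fan,[.55,-.06,.18,.4]);print('fan',x);print(r.max(1))
x,r=fit(C,obs[:2],lambda y:fan([y[0],y[1],.18,y[2]]),[.55,-.06,.4]);print('fan',x);print(r.max(1))
print(fan([.552,-.06,.178,.48])[:,2].min())
E
```

```text
fan [ 0.52  -0.033  0.14   0.376]
[0.565 0.318 0.993]
fan [ 0.552 -0.056  0.391]
[0.686 0.687]
0.1629305589562431
```

```bash
python3 -m creep '[0,0,-0.03,0,0, 0,0,-0.06,0,0, 0,0,-0.09,0,0, 0,0,-0.115,0,0, 0,0,-0.13,0,0, 0,0,-0.135,0,0, 0,0,-0.138,0,0, 0,0,-0.141,0,0, 0,0,-0.141,0,0]'; python3 -m creep '[0,0,-0.002,0,0, 0,0,-0.004,0,0, 0,0,-0.006,0,0, 0,0,-0.006,0,0]'
```

```text
clock: 8.03
eef_pos: [0.5527, -0.0679, 0.0621]
tool_rot: [0.044, 0.999, -0.0, 0.001]
ft_force: [0.2, -0.4, -3.6]
grip_width: 0.0654
grasp_force: 63.9
clock: 8.37
eef_pos: [0.5518, -0.0683, 0.0553]
tool_rot: [0.044, 0.999, 0.0, 0.0]
ft_force: [-0.9, 0.2, -3.2]
grip_width: 0.0654
grasp_force: 63.9
```

```bash
python3 -m creep '[0,0,-0.001,0,0, 0,0,-0.002,0,0, 0,0,-0.003,0,0, 0,0,-0.003,0,0]'
```

```text
clock: 8.7
eef_pos: [0.5517, -0.0683, 0.052]
tool_rot: [0.044, 0.999, 0.0, -0.0]
ft_force: [-0.9, 0.1, -4.1]
grip_width: 0.0649
grasp_force: 63.9
```

```bash
python3 -m creep '[0,0,-0.002,0,0, 0,0,-0.004,0,0, 0,0,-0.004,0,0]'; python3 -m creep '[0,0,-0.002,0,0, 0,0,-0.004,0,0, 0,0,-0.004,0,0]'; python3 -m creep '[0,0,-0.001,0,0, 0,0,-0.002,0,0, 0,0,-0.002,0,0]'
```

```text
clock: 8.95
eef_pos: [0.5515, -0.0682, 0.0478]
tool_rot: [0.044, 0.999, 0.0, -0.0]
ft_force: [-0.0, -0.5, -4.7]
grip_width: 0.0655
grasp_force: 63.9
clock: 9.2
eef_pos: [0.552, -0.0683, 0.0445]
tool_rot: [0.044, 0.999, -0.0, 0.0]
ft_force: [-1.4, -0.1, -1.5]
grip_width: 0.0652
grasp_force: 64.0
clock: 9.45
eef_pos: [0.5522, -0.0682, 0.0442]
tool_rot: [0.044, 0.999, -0.0, 0.001]
ft_force: [-4.8, 0.6, 8.7]
grip_width: 0.0654
grasp_force: 65.1
```

```bash
python3 -m creep '[0,0,0,0,0.06, 0,0,0,0,0.062]'; python3 -m creep '[0,0,0,0,0.063, 0,0,0,0,0.064]';
```

```text
clock: 9.62
eef_pos: [0.5522, -0.0682, 0.0442]
tool_rot: [0.044, 0.999, -0.0, 0.001]
ft_force: [-3.7, 0.8, 8.6]
grip_width: 0.0653
grasp_force: 65.1
clock: 9.78
eef_pos: [0.5522, -0.0682, 0.0442]
tool_rot: [0.044, 0.999, -0.0, 0.001]
ft_force: [-4.5, 1.6, 9.7]
grip_width: 0.0653
grasp_force: 65.1
```

```bash
python3 -m creep '[0,0,0,0,0.0647]'; python3 -m creep '[0,0,0,0,0.065]'; python3 -m creep '[0,0,0,0,0.0652]'
```

```text
clock: 9.87
eef_pos: [0.5522, -0.0682, 0.0443]
tool_rot: [0.044, 0.999, -0.0, 0.001]
ft_force: [-4.3, 1.4, 7.5]
grip_width: 0.0652
grasp_force: 65.1
clock: 9.95
eef_pos: [0.5521, -0.0682, 0.0442]
tool_rot: [0.044, 0.999, -0.0, 0.001]
ft_force: [-4.1, 1.5, 9.3]
grip_width: 0.0656
grasp_force: 65.1
clock: 10.03
eef_pos: [0.5521, -0.0682, 0.0442]
tool_rot: [0.044, 0.999, -0.0, 0.001]
ft_force: [-4.3, 0.5, 8.6]
grip_width: 0.0655
grasp_force: 63.0
```

```bash
python3 -m creep '[0,0,0,0,0.0653]'; python3 -m creep '[0,0,0,0,0.0654]'; python3 -m creep '[0,0,0,0,0.0655]'; python3 -m creep '[0,0,0,0,0.0656]'
```

```text
clock: 10.12
eef_pos: [0.5522, -0.0682, 0.0442]
tool_rot: [0.044, 0.999, -0.0, 0.001]
ft_force: [-4.7, 0.6, 8.2]
grip_width: 0.0657
grasp_force: 61.0
clock: 10.2
eef_pos: [0.5521, -0.0682, 0.0441]
tool_rot: [0.044, 0.999, -0.0, 0.001]
ft_force: [-3.5, 0.8, 8.2]
grip_width: 0.0658
grasp_force: 59.0
clock: 10.28
eef_pos: [0.5521, -0.0682, 0.0441]
tool_rot: [0.044, 0.999, -0.0, 0.001]
ft_force: [-3.5, 1.9, 8.8]
grip_width: 0.066
grasp_force: 57.1
clock: 10.37
eef_pos: [0.5522, -0.0682, 0.0441]
tool_rot: [0.044, 0.999, -0.0, 0.001]
ft_force: [-4.0, 1.0, 7.8]
grip_width: 0.0657
grasp_force: 55.1
```

```bash
python3 -m creep '[0,0,0,0,0.0660, 0,0,0,0,0.0665]'; python3 -m creep '[0,0,0,0,0.0669]'; python3 -m creep '[0,0,0,0,0.0672]';  python3 -m creep '[0,0,0,0,0.0674]'
```

```text
clock: 10.53
eef_pos: [0.5522, -0.0682, 0.0438]
tool_rot: [0.044, 0.999, -0.0, 0.001]
ft_force: [-2.8, 1.9, 5.7]
grip_width: 0.0666
grasp_force: 38.2
clock: 10.62
eef_pos: [0.5522, -0.0682, 0.0437]
tool_rot: [0.044, 0.999, -0.0, 0.001]
ft_force: [-2.8, 0.8, 5.9]
grip_width: 0.0669
grasp_force: 31.3
clock: 10.7
eef_pos: [0.5522, -0.0682, 0.0436]
tool_rot: [0.044, 0.999, -0.0, 0.001]
ft_force: [-3.0, 1.6, 6.6]
grip_width: 0.0673
grasp_force: 26.5
clock: 10.78
eef_pos: [0.5522, -0.0681, 0.0436]
tool_rot: [0.044, 0.999, 0.0, 0.001]
ft_force: [-3.7, 1.3, 6.2]
grip_width: 0.0674
grasp_force: 23.4
```

```bash
python3 -m creep '[0,0,-0.001,0,0.0673, 0,0,-0.002,0,0.0672]'; python3 -m creep '[0,0,-0.001,0,0.0671, 0,0,-0.002,0,0.067]'
```

```text
clock: 10.95
eef_pos: [0.5524, -0.0678, 0.0428]
tool_rot: [0.044, 0.999, 0.0, 0.001]
ft_force: [-5.4, 4.3, 14.5]
grip_width: 0.0674
grasp_force: 23.7
clock: 11.12
eef_pos: [0.5526, -0.0666, 0.0409]
tool_rot: [0.044, 0.999, 0.002, 0.001]
ft_force: [-4.9, 7.0, 13.8]
grip_width: 0.0675
grasp_force: 22.2
```

```bash
python3 -m creep '[0,0,-0.001,0,0.0669, 0,0,-0.002,0,0.0668, 0,0,-0.003,0,0.0667]'; python3 -m creep '[0,0,-0.001,0,0.0666, 0,0,-0.002,0,0.0665, 0,0,-0.003,0,0.0664]'
```

```text
clock: 11.37
eef_pos: [0.5534, -0.0657, 0.038]
tool_rot: [0.043, 0.999, 0.002, 0.002]
ft_force: [-2.0, 7.2, 12.1]
grip_width: 0.0676
grasp_force: 21.9
clock: 11.62
eef_pos: [0.5541, -0.0659, 0.0348]
tool_rot: [0.043, 0.999, 0.002, 0.003]
ft_force: [-1.0, 6.6, 8.8]
grip_width: 0.0669
grasp_force: 19.1
```

```bash
python3 -m creep '[0,0,-0.001,0,0.0661, 0,0,-0.002,0,0.0658, 0,0,-0.003,0,0.0655]'; python3 -m creep '[0,0,-0.001,0,0.0652, 0,0,-0.002,0,0.0649, 0,0,-0.003,0,0.0646]'
python3 - <<'E'
from m import *
C={n:shot(n) for n in('scene','top')}
def im(n,a,b,s,w,h):return cv2.resize(C[n]['pixels'][b:b+h//s,a:a+w//s,::-1],(w,h),interpolation=cv2.INTER_CUBIC)
cv2.imwrite('pics/g4.png',im('scene',215,145,8,800,560))
E
```

```text
clock: 11.87
eef_pos: [0.5544, -0.0662, 0.0317]
tool_rot: [0.044, 0.999, 0.002, 0.003]
ft_force: [0.1, 6.6, 10.3]
grip_width: 0.0662
grasp_force: 22.4
clock: 12.12
eef_pos: [0.5545, -0.0664, 0.0287]
tool_rot: [0.044, 0.999, 0.002, 0.003]
ft_force: [-0.5, 4.8, 7.1]
grip_width: 0.065
grasp_force: 24.2
```

View pics/g4.png

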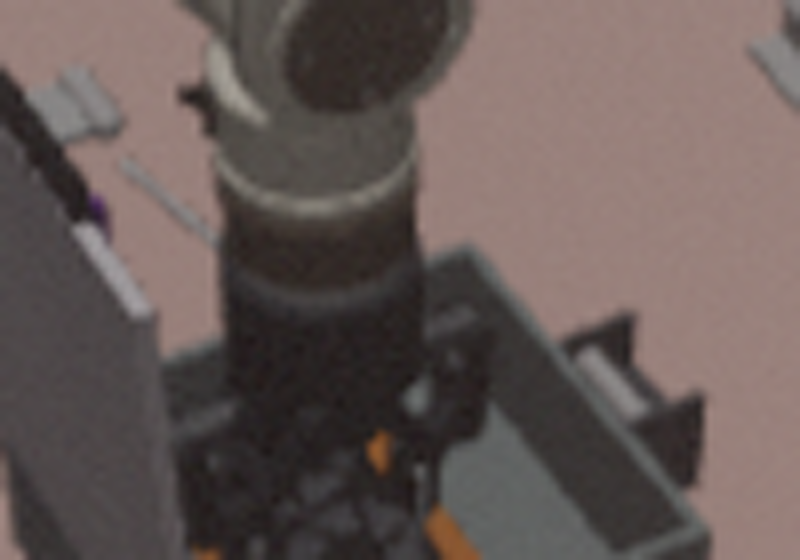

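The unit is inside the chamber and turning towards flat under a light grip.

```bash
python3 -m creep '[0,0,-0.001,0,0.0642, 0,0,-0.002,0,0.0638, 0,0,-0.003,0,0.0634]'; python3 -m creep '[0,0,-0.001,0,0.063, 0,0,-0.002,0,0.0625, 0,0,-0.003,0,0.062]'; python3 -m creep '[0,0,-0.001,0,0.0615, 0,0,-0.002,0,0.061, 0,0,-0.003,0,0.0605]'
```

```text
clock: 12.47
eef_pos: [0.5546, -0.0666, 0.0256]
tool_rot: [0.044, 0.999, 0.002, 0.003]
ft_force: [0.2, 6.6, 5.3]
grip_width: 0.064
grasp_force: 29.7
clock: 12.72
eef_pos: [0.5548, -0.0667, 0.0227]
tool_rot: [0.044, 0.999, 0.001, 0.003]
ft_force: [0.0, 4.3, 6.7]
grip_width: 0.0625
grasp_force: 38.6
clock: 12.97
eef_pos: [0.5551, -0.0668, 0.02]
tool_rot: [0.044, 0.999, 0.001, 0.003]
ft_force: [0.7, 1.8, 5.2]
grip_width: 0.0615
grasp_force: 51.0
```

```bash
python3 -m creep '[0,0,-0.001,0,0.061, 0,0,-0.002,0,0.0605, 0,0,-0.002,0,0.0605]';  python3 -m creep '[0,0,-0.001,0,0.0605, 0,0,-0.001,0,0.0605]'
```

```text
clock: 13.22
eef_pos: [0.5539, -0.0678, 0.0164]
tool_rot: [0.044, 0.999, 0.0, 0.002]
ft_force: [1.9, 2.7, 3.0]
grip_width: 0.061
grasp_force: 28.0
clock: 13.38
eef_pos: [0.5519, -0.0685, 0.014]
tool_rot: [0.044, 0.999, -0.0, 0.0]
ft_force: [0.3, 1.4, -0.8]
grip_width: 0.0608
grasp_force: 11.5
```

```bash
python3 -m creep '[0,0,0,0,0.0612, 0,0,0,0,0.0618]'; python3 -m creep '[0,0,0,0,0.063, 0,0,0,0,0.066, 0,0,0,0,0.072, 0,0,0,0,0.08, 0,0,0,0,0.085, 0,0,0,0,0.085]'; python3 -m creep '[0,0,0.03,0,0.085, 0,0,0.07,0,0.085, 0,0,0.11,0,0.085, 0,0,0.15,0,0.085, 0,0,0.19,0,0.085, 0,0.04,0.21,0,0.085, 0,0.08,0.23,0,0.085, 0,0.12,0.24,0,0.085, 0,0.16,0.24,0,0.085, 0,0.2,0.24,0,0.05]'
python3 - <<'E'
from m import *
C={n:shot(n) for n in('scene','top')}
def im(n,a,b,s,w,h):return cv2.resize(C[n]['pixels'][b:b+h//s,a:a+w//s,::-1],(w,h),interpolation=cv2.INTER_CUBIC)
cv2.imwrite('pics/g5.png',np.hstack([im('scene',205,145,4,400,480),im('top',205,130,4,400,480)]))
for t in('twin_fan','lid_press','lid_hinge','chamber_floor'):
    r={n:bot.place_of(n,t)[:2] for n in C}
    print(t,[[(np.round(np.array(x['centre'])*[512,384],1),round(x['score'],2)) for x in r[n]] for n in r])
    if r['scene'] and r['top']: print(*tri(C['scene'],r['scene'][0]['centre'],C['top'],r['top'][0]['centre']))
E
```

```text
clock: 13.55
eef_pos: [0.5505, -0.0688, 0.0134]
tool_rot: [0.045, 0.999, -0.0, -0.001]
ft_force: [-0.1, 0.2, -0.1]
grip_width: 0.0615
grasp_force: 0.0
clock: 14.05
eef_pos: [0.5518, -0.0683, 0.0143]
tool_rot: [0.044, 0.999, -0.0, -0.0]
ft_force: [0.3, -0.4, 0.4]
grip_width: 0.0853
grasp_force: 0.0
clock: 14.88
eef_pos: [0.5523, 0.1314, 0.2561]
tool_rot: [0.045, 0.999, 0.0, 0.002]
ft_force: [0.2, -0.6, -0.7]
grip_width: 0.075
grasp_force: 0.0
twin_fan [[(array([253.6, 218. ]), 0.64), (array([233.4, 297. ]), 0.4)], [(array([266.3, 198.2]), 0.92)]]
[ 0.55  -0.071  0.013] 0.0020748476960931357
lid_press [[(array([216. , 169.3]), 0.71), (array([147.1, 237.6]), 0.67)], [(array([311.1, 190.6]), 0.72), (array([240.4, 257.5]), 0.41)]]
[ 0.54  -0.177  0.275] 0.0032146962020698695
lid_hinge [[(array([225.6, 214. ]), 0.69)], [(array([298.4, 198.8]), 0.76), (array([386.1, 224.1]), 0.34)]]
[ 0.541 -0.163  0.084] 0.003352015410775132
chamber_floor [[(array([257. , 219.3]), 0.81)], [(array([265.4, 194.6]), 0.55)]]
[ 0.561 -0.067  0.015] 0.0051326475125368755
```

View pics/g5.png

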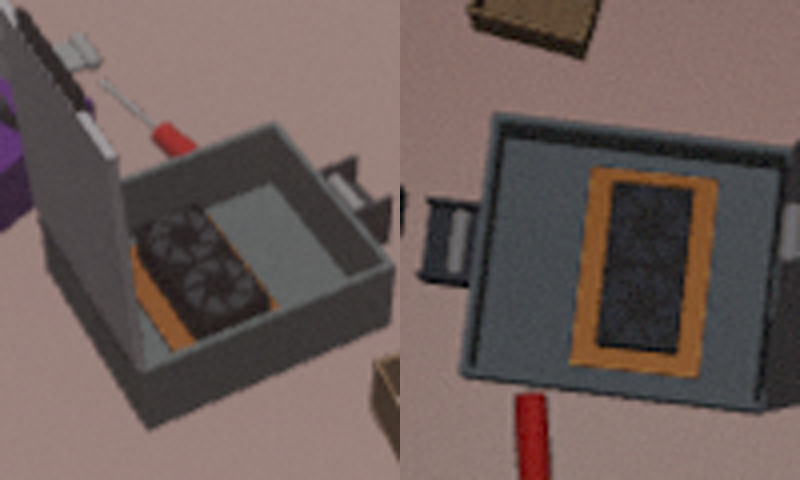

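The unit lies flat and right way up on the chamber floor, at top-crop (645,270). The lid stands just past upright.

```bash
python3 -m creep '[0,0.02,0.04,0,0, 0,0.02,0.08,0,0, 0,0.02,0.12,0,0, 0,0,0.144,0,0, 0,-0.04,0.144,0,0, 0,-0.08,0.144,0,0, 0,-0.12,0.144,0,0, 0,-0.16,0.144,0,0, 0,-0.2,0.144,0,0, 0,-0.24,0.144,0,0]';  python3 -m creep '[0,-0.04,0,0,0, -0.002,-0.08,0,0,0, -0.004,-0.12,0,0,0, -0.007,-0.14,0,0,0, -0.007,-0.144,0,0,0, -0.007,-0.144,0,0,0]'
```

```text
clock: 16.22
eef_pos: [0.5512, -0.1132, 0.3986]
tool_rot: [0.045, 0.999, -0.0, 0.0]
ft_force: [1.5, 0.4, 0.7]
grip_width: -0.0001
grasp_force: 0.0
clock: 16.72
eef_pos: [0.544, -0.2569, 0.3977]
tool_rot: [0.047, 0.999, 0.0, -0.0]
ft_force: [0.4, 0.4, 0.1]
grip_width: 0.0001
grasp_force: 0.0
```

```bash
python3 -m creep '[0,0,-0.04,0,0, 0,0,-0.08,0,0, 0,0,-0.113,0,0, 0,0.02,-0.113,0,0, 0,0.035,-0.113,0,0, 0,0.045,-0.113,0,0, 0,0.045,-0.113,0,0]';  python3 -m creep '[0,0.01,0,0,0, 0,0.02,0,0,0, 0,0.03,0,0,0, 0,0.03,0,0,0]'
```

```text
clock: 17.3
eef_pos: [0.5459, -0.2066, 0.2877]
tool_rot: [0.042, 0.999, -0.0, 0.002]
ft_force: [0.1, -0.2, 1.1]
grip_width: -0.0
grasp_force: 0.0
clock: 17.63
eef_pos: [0.5453, -0.1776, 0.2862]
tool_rot: [0.044, 0.999, 0.0, 0.001]
ft_force: [-0.2, 0.3, 0.1]
grip_width: -0.0
grasp_force: 0.0
```

```bash
python3 -m creep '[0,0.01,0,0,0, 0,0.02,0,0,0]'; python3 -m creep '[0,0.01,0,0,0, 0,0.02,0,0,0]';  python3 - <<'E'
from m import *
C={n:shot(n) for n in('scene','top')}
def im(n,a,b,s,w,h):return cv2.resize(C[n]['pixels'][b:b+h//s,a:a+w//s,::-1],(w,h),interpolation=cv2.INTER_CUBIC)
cv2.imwrite('pics/g6.png',np.hstack([im('scene',185,120,4,400,480),im('top',245,130,4,400,480)]))
E
```

```text
clock: 17.8
eef_pos: [0.545, -0.1593, 0.2853]
tool_rot: [0.045, 0.999, -0.0, 0.0]
ft_force: [0.7, -1.2, 0.1]
grip_width: -0.0005
grasp_force: 0.7
clock: 17.97
eef_pos: [0.5446, -0.1384, 0.285]
tool_rot: [0.045, 0.999, -0.0, -0.0]
ft_force: [0.6, -1.1, -0.5]
grip_width: 0.0001
grasp_force: 0.6
```

View pics/g6.png

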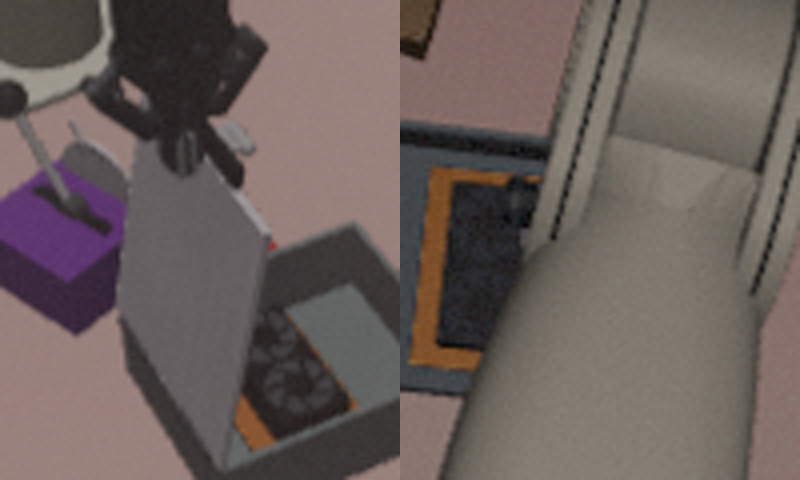

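The lid follows the finger with about 1 N and now leans over the chamber, with its free edge near crop (200,170).

```bash
python3 -m creep '[0.001,0.012,-0.009,0,0, 0.002,0.025,-0.018,0,0, 0.003,0.038,-0.024,0,0, 0.004,0.052,-0.03,0,0, 0.005,0.065,-0.038,0,0, 0.006,0.077,-0.047,0,0, 0.007,0.089,-0.056,0,0, 0.008,0.1,-0.067,0,0]'; python3 -m creep '[0.001,0.01,-0.011,0,0, 0.0015,0.019,-0.023,0,0, 0.002,0.027,-0.035,0,0, 0.003,0.034,-0.048,0,0, 0.0035,0.04,-0.062,0,0, 0.004,0.046,-0.076,0,0, 0.004,0.046,-0.076,0,0]'
```

```text
clock: 18.73
eef_pos: [0.5531, -0.038, 0.2178]
tool_rot: [0.044, 0.999, 0.0, 0.0]
ft_force: [1.6, -0.2, 0.6]
grip_width: -0.0
grasp_force: 0.4
clock: 19.32
eef_pos: [0.5544, 0.0084, 0.1386]
tool_rot: [0.044, 0.999, 0.0, -0.003]
ft_force: [-1.1, 0.1, -0.4]
grip_width: -0.0001
grasp_force: 0.0
```

```bash
python3 -m creep '[0,0.005,-0.01,0,0, 0,0.008,-0.02,0,0, 0,0.008,-0.03,0,0, 0,0.008,-0.034,0,0, 0,0.008,-0.034,0,0]'; python3 -m creep '[0,0,-0.004,0,0, 0,0,-0.008,0,0, 0,0,-0.012,0,0, 0,0,-0.016,0,0, 0,0,-0.016,0,0]'
```

```text
clock: 19.73
eef_pos: [0.5558, 0.0146, 0.1068]
tool_rot: [0.044, 0.999, -0.0, -0.001]
ft_force: [-0.6, 0.4, 1.0]
grip_width: 0.0001
grasp_force: 0.0
clock: 20.15
eef_pos: [0.5575, 0.0148, 0.0934]
tool_rot: [0.044, 0.999, 0.0, 0.001]
ft_force: [-1.5, 0.1, 4.9]
grip_width: 0.0002
grasp_force: 2.4
```

```bash
python3 -m creep '[0,0,-0.002,0,0, 0,0,-0.004,0,0, 0,0,-0.006,0,0, 0,0,-0.006,0,0]'; python3 -m creep '[0,0,-0.002,0,0, 0,0,-0.004,0,0, 0,0,-0.004,0,0]'
```

```text
clock: 20.48
eef_pos: [0.5566, 0.0145, 0.0857]
tool_rot: [0.044, 0.999, -0.0, -0.0]
ft_force: [0.5, -0.6, -0.6]
grip_width: -0.0002
grasp_force: 0.0
clock: 20.73
eef_pos: [0.5569, 0.0146, 0.0829]
tool_rot: [0.044, 0.999, -0.0, 0.0]
ft_force: [-2.5, -0.2, 5.6]
grip_width: 0.0003
grasp_force: 2.7
```

```bash
python3 -m creep '[0,0,-0.002,0,0, 0,0,-0.003,0,0, 0,0,-0.003,0,0]'; python3 -m creep '[0,0,0.04,0,0, 0,-0.04,0.08,0,0, 0,-0.08,0.11,0,0, 0,-0.12,0.14,0,0, -0.02,-0.15,0.16,0,0, -0.06,-0.16,0.16,0,0, -0.1,-0.17,0.16,0,0, -0.13,-0.18,0.16,0,0, -0.15,-0.18,0.16,0,0, -0.15,-0.18,0.16,0,0]'
python3 - <<'E'
from m import *
I={}
for n in('scene','top'):
    c=shot(n); s=c['pixels'].astype(float)
    for i in range(7): s+=shot(n)['pixels']
    I[n]=(s/8).astype(np.uint8)
    np.savez(n+'.npz',im=I[n],K=c['camera_matrix'],E=c['extrinsics'])
def im(n,a,b,s,w,h):return cv2.resize(I[n][b:b+h//s,a:a+w//s,::-1],(w,h),interpolation=cv2.INTER_CUBIC)
A=np.hstack([im('scene',115,195,8,400,400),im('top',355,195,8,400,400)])
B=np.hstack([im('scene',200,150,2,400,200),im('top',205,130,2,400,200)])
cv2.imwrite('pics/g7.png',np.vstack([A,B]))
E
```

```text
clock: 20.98
eef_pos: [0.557, 0.0146, 0.0826]
tool_rot: [0.044, 0.999, -0.0, 0.001]
ft_force: [-6.5, 0.5, 20.8]
grip_width: 0.0005
grasp_force: 10.1
clock: 21.82
eef_pos: [0.4017, -0.1657, 0.2393]
tool_rot: [0.046, 0.999, 0.0, -0.002]
ft_force: [-0.5, 1.1, -0.9]
grip_width: -0.0001
grasp_force: 0.0
```

View pics/g7.png

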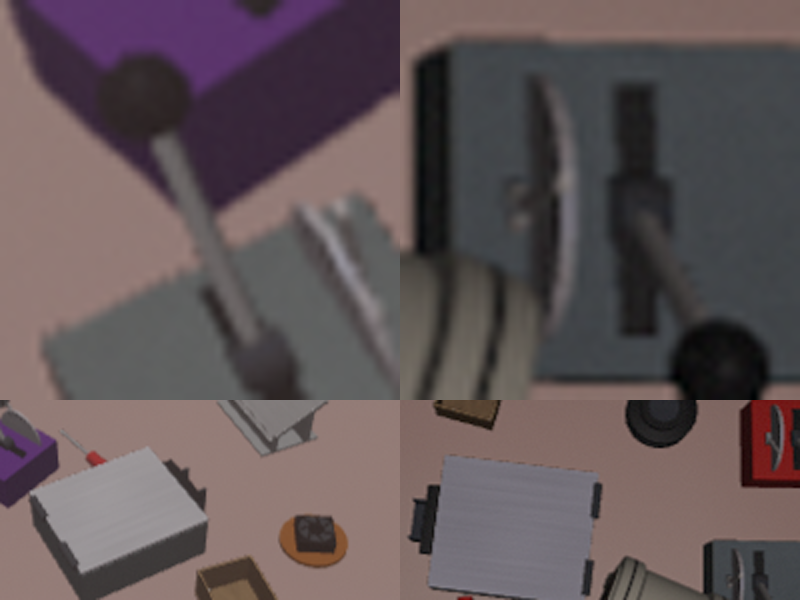

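The lid is shut flat over the chamber. The knob is at top (394.8,240.6) and scene (132.9,207.1). The pointer tip is near top (375.2,217.9) and scene (158.1,220).

```bash
cat > ctl.py <<'E'
from m import *
C={}
for n in('scene','top'):
    d=np.load(n+'.npz');C[n]={'camera_matrix':d['K'],'extrinsics':d['E'],'pixels':d['im']}
def pts(x):
    o=np.array([x[0],x[1],0]);R=Rz(x[2])
    P=[R@np.array(p)+o for p in([-.06,.065,.07],[.06,.065,.07],[.06,-.065,.07],[-.06,-.065,.07])]
    f=lambda q,y,l:R@np.array([l*np.sin(q-.6),y,.07+l*np.cos(q-.6)])+o
    return P+[f(x[3],0,.11),f(x[4],.042,.065),f(0,.042,0)]
obs=[('top',0,(361.9,242.2)),('top',1,(361.9,200.2)),('top',2,(407,200.4)),('top',3,(407.6,242.4)),
 ('scene',3,(120.6,238.1)),('scene',0,(159.8,219)),('scene',1,(176.6,244)),
 ('top',4,(394.75,240.6)),('scene',4,(132.9,207.1)),('top',5,(375.2,217.9)),('scene',5,(158.1,220)),('top',6,(368.8,220.6))]
E
python3 - <<'E'
from ctl import *
for off in(0,1):
    def r(x):
        P=pts(x);o=[]
        for n,i,uv in obs: o.append(proj(C[n],P[i])-uv+off*(x[5:7] if n=='top' else x[7:9]))
        return np.concatenate(o+[x[5:9]*1.0])
    s=least_squares(r,[.487,-.404,0,.05,.68,0,0,0,0],loss='soft_l1')
    print(s.x);print(s.fun[:-4].reshape(-1,2).round(1).tolist()); print(pts(s.x)[4:6])
E
```

```text
[ 0.487 -0.404  0.005  0.058  0.645  0.     0.     0.     0.   ]
[[-1.1, -0.6], [-1.5, -1.0], [-0.6, -0.4], [-0.3, 0.1], [-2.8, -0.9], [-1.4, -0.7], [-1.2, -0.1], [-0.7, -0.3], [-1.4, 0.1], [-0.5, -0.0], [-2.4, 0.6], [-0.0, -0.2]]
[array([ 0.43 , -0.405,  0.164]), array([ 0.489, -0.362,  0.135])]
[ 0.487 -0.403  0.01   0.056  0.651  0.853  0.419  1.249  0.208]
[[-0.5, -0.2], [-1.0, -0.7], [-0.1, -0.3], [0.3, 0.3], [-1.2, -0.6], [0.1, -0.6], [0.5, -0.0], [-0.1, 0.1], [0.1, 0.3], [-0.0, 0.1], [-0.7, 0.8], [0.5, 0.2]]
[array([ 0.43 , -0.404,  0.164]), array([ 0.49 , -0.361,  0.135])]
```

```bash
python3 -m creep '[-0.004,-0.04,0,0,0, -0.008,-0.08,0,0,0, -0.012,-0.12,0,0,0, -0.016,-0.16,0,0,0, -0.02,-0.2,0,0,0, -0.02,-0.238,0,0,0, -0.02,-0.238,-0.03,0,0, -0.02,-0.238,-0.06,0,0, -0.02,-0.238,-0.084,0,0, -0.02,-0.238,-0.084,0,0]'; python3 -m creep '[0.01,0,0,0,0, 0.02,0,0,0,0, 0.03,0,0,0,0, 0.03,0,0,0,0]'
```

```text
clock: 23.45
eef_pos: [0.3839, -0.4009, 0.1496]
tool_rot: [0.045, 0.999, 0.004, -0.004]
ft_force: [-0.5, 0.5, -1.0]
grip_width: -0.0004
grasp_force: 0.0
clock: 23.78
eef_pos: [0.4203, -0.404, 0.1576]
tool_rot: [0.043, 0.999, -0.002, 0.002]
ft_force: [0.1, -0.1, 0.3]
grip_width: -0.0002
grasp_force: 0.0
```

```bash
python3 -m creep '[0.008,0,0.002,0,0, 0.016,0,0.004,0,0, 0.024,0,0.005,0,0, 0.032,0,0.005,0,0, 0.032,0,0.005,0,0]'
cat > sh.py <<'E'
import sys
from m import *
I={}
for n in('scene','top'):
    c=shot(n); s=c['pixels'].astype(float)
    for i in range(5): s+=shot(n)['pixels']
    I[n]=(s/6).astype(np.uint8)
    np.savez(n+'.npz',im=I[n],K=c['camera_matrix'],E=c['extrinsics'])
def im(n,a,b,s,w,h):return cv2.resize(I[n][b:b+h//s,a:a+w//s,::-1],(w,h),interpolation=cv2.INTER_CUBIC)
cv2.imwrite('pics/'+sys.argv[1],np.hstack([im('scene',115,195,8,400,480),im('top',355,190,8,400,480)]))
E
python3 - <<'E'
from m import *
C={n:shot(n) for n in('scene','top')}
for n in C: print([(np.round(np.array(x['centre'])*[512,384],1),round(x['score'],2)) for x in bot.place_of(n,'lever_knob')])
x=[.487,-.404,.01]
for q in(.3,.4,.5,.6,.7):
    p=Rz(x[2])@np.array([.11*np.sin(q-.6),0,.07+.11*np.cos(q-.6)])+[x[0],x[1],0]
    print(q,p,proj(C['scene'],p)+[1.2,.2])
E
```

```text
clock: 24.2
eef_pos: [0.4511, -0.4034, 0.1605]
tool_rot: [0.044, 0.999, -0.0, 0.001]
ft_force: [0.2, -0.1, 0.0]
grip_width: -0.0001
grasp_force: 0.0
[(array([143.1, 263.9]), 0.57), (array([188.3, 144. ]), 0.52), (array([134.9, 213.9]), 0.46), (array([158.4, 221.9]), 0.4)]
[(array([296. , 303.1]), 0.78), (array([416.6, 166.2]), 0.69), (array([383.3, 222.3]), 0.44), (array([397.5, 222.8]), 0.41)]
0.3 [ 0.454 -0.404  0.175] [135.094 210.055]
0.4 [ 0.465 -0.404  0.178] [136.329 211.731]
0.5 [ 0.476 -0.404  0.179] [137.702 213.741]
0.6 [ 0.487 -0.404  0.18 ] [139.201 216.066]
0.7 [ 0.498 -0.404  0.179] [140.809 218.685]
```

```bash
python3 -m creep '[-0.03,0,0,0,0, -0.06,0,0.02,0,0, -0.06,0.02,0.06,0,0, -0.06,0.06,0.07,0,0, -0.06,0.1,0.07,0,0, -0.06,0.14,0.07,0,0, -0.06,0.18,0.07,0,0, -0.06,0.22,0.07,0,0, -0.06,0.26,0.07,0,0, -0.06,0.3,0.07,0,0]'; python3 -m creep '[0,0.04,0,0,0, 0,0.08,0,0,0, 0,0.1,0,0,0, 0,0.1,0,0,0]'; python3 sh.py l1.png; python3 - <<'E'
from ctl import *
t=C['top']['pixels'].astype(int);s=C['scene']['pixels'].astype(int)
print('top gray rows 211-228, cols 365-380');print(t[211:229,365:381].sum(2)//3)
print('scene gray rows 214-236, cols 149-168');print(s[214:236,149:169].sum(2)//3)
print('top knob rows 212-232, cols 380-402');print(t[212:232,380:404].sum(2)//3)
print('scene knob rows 206-224, cols 128-148');print(s[204:226,128:150].sum(2)//3)
E
```

```text
clock: 25.23
eef_pos: [0.3882, -0.1017, 0.2305]
tool_rot: [0.045, 0.999, 0.0, 0.001]
ft_force: [1.0, -0.2, -0.4]
grip_width: 0.0001
grasp_force: 0.0
clock: 25.57
eef_pos: [0.3884, -0.0, 0.2305]
tool_rot: [0.042, 0.999, 0.001, 0.0]
ft_force: [0.4, 0.2, 0.0]
grip_width: 0.0003
grasp_force: 0.0
top gray rows 211-228, cols 365-380
[[ 71  71  71  69  72  63  46  39  32  65  95  85  70  71  72  73]
 [ 71  71  71  69  70  62  46  36  39  64 100  90  68  72  72  74]
 [ 72  70  70  70  72  66  50  37  36  52 102  98  74  71  70  73]
 [ 71  68  70  69  69  67  50  41  35  47 102 100  76  71  72  73]
 [ 70  70  71  71  71  68  50  38  38  39 101 100  74  71  71  71]
 [ 70  70  71  70  70  68  48  40  38  48 112 112  79  69  70  73]
 [ 69  70  66  58  54  60  49  40  39  69 120 114  80  69  72  59]
 [ 70  69  64  57  69  67  49  40  39  75 112 107  81  70  71  63]
 [ 70  70  64  62  65  52  44  39  42  48 103 110  81  69  72  64]
 [ 70  71  64  63  61  48  43  44  45  30 101 110  80  68  73  63]
 [ 69  71  70  58  64  64  50  44  42  34 103 112  78  67  71  65]
 [ 70  69  71  63  80  86  59  39 
[... 5266 characters left out ...]
9  38  37  38  42  48  49  50
   71 105 119 128]
 [129 129 129 129 129 129 116  80  50  41  41  45  46  54  51  49  57  84
  112 127 129 129]
 [129 129 130 130 129 129 129 116  84  53  45  63  63  64  55  71 105 118
  128 129 129 129]
 [129 129 129 129 129 129 129 129 118  96  61  70  71  69  60 108 127 130
  129 130 128 129]
 [129 129 129 129 129 130 129 129 130 123  99  80  73  69  64 103 126 128
  129 128 129 129]
 [129 130 129 129 129 129 128 130 128 130 123 115  82  71  65  80 122 129
  129 129 117 112]
 [129 129 129 130 129 130 129 129 129 129 129 129  94  74  68  67 122 129
  118 113 101  96]
 [129 129 128 129 129 129 129 129 129 129 130 129 102  78  71  63  98 111
  101  96  95  95]]
```

```bash
python3 -m creep '[0,-0.04,0,0,0, 0,-0.08,0,0,0, 0,-0.12,0,0,0, 0,-0.16,0,0,0, 0,-0.2,0,0,0, 0,-0.24,0,0,0, 0,-0.28,0,0,0, 0,-0.32,0,0,0, 0,-0.36,0,0,0, 0,-0.4,0,0,0]'; python3 -m creep '[0,0,-0.03,0,0, 0,0,-0.06,0,0, 0,0,-0.07,0,0, 0.03,0,-0.07,0,0, 0.05,0,-0.07,0,0, 0.06,0,-0.07,0,0, 0.064,0,-0.07,0,0]'; python3 -m creep '[0.004,0,0,0,0, 0.008,0,0,0,0, 0.012,0,0,0,0, 0.012,0,0,0,0, 0.012,0,0,0,0]'
```

```text
clock: 27.0
eef_pos: [0.3882, -0.4055, 0.2301]
tool_rot: [0.045, 0.999, 0.0, 0.0]
ft_force: [0.2, -0.1, 0.4]
grip_width: -0.0003
grasp_force: 0.0
clock: 27.58
eef_pos: [0.4541, -0.4029, 0.1606]
tool_rot: [0.043, 0.999, -0.0, -0.0]
ft_force: [-2.6, -0.1, 1.4]
grip_width: -0.0001
grasp_force: 0.8
clock: 28.0
eef_pos: [0.4649, -0.4035, 0.1605]
tool_rot: [0.044, 0.999, -0.0, 0.0]
ft_force: [0.1, -1.1, -0.0]
grip_width: -0.0002
grasp_force: 0.0
```

```bash
python3 -m creep '[-0.03,0,0,0,0, -0.06,0,0.02,0,0, -0.06,0.02,0.06,0,0, -0.06,0.06,0.07,0,0, -0.06,0.1,0.07,0,0, -0.06,0.14,0.07,0,0, -0.06,0.18,0.07,0,0, -0.06,0.22,0.07,0,0, -0.06,0.26,0.07,0,0, -0.06,0.3,0.07,0,0]'; python3 -m creep '[0,0.04,0,0,0, 0,0.08,0,0,0, 0,0.1,0,0,0, 0,0.1,0,0,0]'; cp top.npz top_a.npz; cp scene.npz scene_a.npz; python3 sh.py l2.png; cat > q.py <<'E'
from ctl import *
X=[.487,-.4035,.008]
def pt(q,y,l):return Rz(X[2])@np.array([l*np.sin(q-.6),y,.07+l*np.cos(q-.6)])+[X[0],X[1],0]
def cen(im,r0,r1,c0,c1,th,dark=True):
    g=im[r0:r1,c0:c1].mean(2); w=np.clip(th-g,0,th) if dark else np.clip(g-th,0,None)
    yy,xx=np.mgrid[r0:r1,c0:c1]; return (w*xx).sum()/w.sum()+.5,(w*yy).sum()/w.sum()+.5
for f in('_a',''):
    t=np.load('top%s.npz'%f)['im'].astype(float); s=np.load('scene%s.npz'%f)['im'].astype(float)
    k=cen(t,205,232,393,404,55); print('knob top',k,'scene dark',cen(s,206,226,132,146,45))
    print('ptr top',cen(t,213,221,375,377,104,False),'scene',cen(s,218,223,156,159,130,False))
for q in(.5,.55,.6,.65,.7): print(q,proj(C['top'],pt(q,0,.11)),proj(C['scene'],pt(q,0,.11)),'tip',proj(C['top'],pt(q,.042,.065)),proj(C['scene'],pt(q,.042,.065)))
# box edges in top for offset: row of -x and +x top edges via gradient near cols 392-404
g=t[:,397:404].mean((1,2)); print('edge rows',np.round(g[196:205]),np.round(g[237:247]))
print('model edges',[proj(C['top'],Rz(X[2])@np.array([a,-.035,.07])+[X[0],X[1],0])[1] for a in(.06,-.06)])
E
python3 q.py
```

```text
clock: 28.83
eef_pos: [0.4044, -0.1018, 0.2307]
tool_rot: [0.045, 0.999, -0.0, 0.001]
ft_force: [0.8, -0.1, -0.2]
grip_width: 0.0002
grasp_force: 0.0
clock: 29.17
eef_pos: [0.4046, 0.0, 0.2306]
tool_rot: [0.042, 0.999, 0.001, 0.001]
ft_force: [0.1, -0.8, -0.3]
grip_width: -0.0001
grasp_force: 0.0
knob top (np.float64(397.3756880733945), np.float64(221.58522935779817)) scene dark (np.float64(139.79461756373937), np.float64(215.11945231350336))
ptr top (np.float64(376.009900990099), np.float64(217.87623762376236)) scene (np.float64(157.5), np.float64(220.73728813559322))
knob top (np.float64(397.3417773705909), np.float64(216.34131928538704)) scene dark (np.float64(141.31499513145081), np.float64(217.83495618305747))
ptr top (np.float64(376.0104166666667), np.float64(217.96354166666666)) scene (np.float64(157.5), np.float64(220.72413793103448))
0.5 [395.279 222.267] [136.681 213.461] tip [374.414 221.297] [154.669 218.495]
0.55 [395.285 220.129] [137.413 214.586] tip [374.419 220.082] [155.116 219.142]
0.6 [395.259 217.993] [138.173 215.788] tip [374.41  218.869] [155.577 219.83 ]
0.65 [395.2   215.867] [138.961 217.064] tip [374.384 217.66 ] [156.051 220.558]
0.7 [395.109 213.756] [139.774 218.41 ] tip [374.343 216.459] [156.536 221.323]
edge rows [111. 111. 111. 114.  83.  71.  72.  72.  72.] [ 69.  69.  69.  69.  69.  49. 104. 116. 114. 114.]
model edges [np.float64(199.65080874971684), np.float64(242.153015066675)]
```

```bash
python3 -c "
from workcell import bot
print(bot.job_done())"
```

```text
the job is handed in; nothing more can be done
None
```

The job is handed in, but I don't know the verdict: the twin-fan unit lies flat and right way up in the chamber, the lid snapped shut, and the lever then went to about 0.65 rad against a pointer I measured at about 0.66 rad; I viewed 11 pictures, one over the limit of 10.

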